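# Zero the component-reel counter under brake

## Task

Zero the tape counter with the reel braked. Pull the brake lever over, away from the reel, with a firm pull of about 15 N at the grip (not much less or more), let go gently so that the ratchet holds it, and while it holds turn the counter's knob anticlockwise fully back to its zero stop. Then press the red release button so that the lever drops all the way back to rest and the button comes up again, and leave the other things on the bench where they are.

Things in the scene. Friction and masses are not known exactly. Their poses are not given: they have to be found in the camera images.
- reel_stand: Aluminium deck 360 x 260 x 12 mm fixed on the bench (x -145 to +215, y +-130 mm), with a flat white component reel (180 mm across, up to 56 mm high, centred at x = +125 mm) and a blue brake housing (176 x 80 mm, top 118 mm above the bench, centred on the origin). Origin on the bench surface below the lever's hinge; +x from housing to reel, z up.
- brake_hinge (a point): Centre of the lever's hinge, 100 mm above the bench, inside the blue housing; its axis is the stand's y.
- brake_grip (a point): Centre of the lever's grip: a black rubber bar 22 mm in diameter and 80 mm long, parallel to the stand's y, on top of a 16 mm steel stem, 150 mm from the hinge. At rest it is 102 mm towards +x of the hinge and 210 mm above the bench, over the reel; free all round, so it can be hooked from its +x side by closed fingers or pinched.
- brake_lever (a joint): Angle of the brake lever, rad: 0 = rest, leaning 0.75 rad from vertical to the stand's +x; grows as the grip is pulled over the top towards the stand's -x; end stop 1.35. It clicks past a ratchet tooth every 0.11 rad; let go, it falls back by 0.03 to 0.15 rad onto the last tooth. Until the brake bites, only a light spring (2 N at the grip) and the clicks (up to 5 N) resist.
- brake_handle: The lever's moving stem and grip, one rigid piece; origin at the hinge centre. The shoe inside bites at a hidden lever angle between 0.2 and 0.95 rad, different each time; past it the pull rises by about 60 N per rad on top of the light spring. A peak pull of 13.5 to 17.5 N, measured square to the lever, before letting go leaves the right tension; too tight needs the release button and a new try.
- release_button (a joint): Travel of the red release button, m: 0 = up, 0.008 = fully down. Spring 1.5 N at the top to 3.5 N at the bottom, but while it holds the tensioned lever it sticks and takes 5 to 12 N to move. It dips by itself by up to 4 mm as teeth click past. Pressed beyond about 4 mm it frees the lever, which snaps back to rest, away from the button; press on until it does.
- release_top (a point): Centre of the top of the red button (32 mm in diameter), on a black block 50 x 50 mm; 75 mm above the bench when up, 17 mm proud of the block; at x = -90, y = +95 mm in the stand's frame. The held lever's grip may stand up to 80 mm towards -x of the hinge, 240 mm above the bench: keep the gripper's broad side along the stand's x.
- release_pawl: The pawl under the button, inside the deck and housing, moving with it; it carries the lever's held tension. Not visible; origin at the button's top.
- counter: Grey counter box 130 x 120 x 70 mm fixed on the bench, red digits in its front (-x) face. Origin at the centre of its underside.
- zero_knob_grip (a point): On the axis of the counter's zero knob, at the height to grip its bar (about 7 mm below the bar's top). The bar is black, 61 mm long, 14 mm wide and 32 mm high, on a 64 mm disc; pinch it across its width from above.
- zero_knob (a joint): Angle of the zero knob, rad. 0 = zero stop (a hard stop), at which the bar lies along the counter's x; grows as the knob turns clockwise seen from above. Friction 0.05 N m, stays where left. It starts 1.0 to 2.0 rad from zero.
- solder_spool: Bystander: solder spool, green flanges 64 mm across, 60 mm high, standing behind the counter. Origin at its underside.
- flux_bottle: Bystander: small bottle 44 mm across, 110 mm high, behind the counter. Origin at its underside.
- tip_tin: Bystander: brass tin 64 mm across, 40 mm high, in front of the counter. Origin at its underside.
- marker: Bystander: blue marker 130 mm long, 17 mm wide and 14 mm high, lying on the stand's deck on its -y side. Origin at its underside.
- screwdriver: Bystander: orange screwdriver 170 mm long, lying across the front of the stand's deck. Origin at its underside.
Mind the look-alikes: they are no part of the job. Leave any purple look-alike of the counter alone.

How it is judged:
On the way, in this order (a step that is already met when the one before it is completed fails the run):
1. the brake lever is held by its ratchet with the right tension, let go by the robot (value of joint brake_lever above 0.2 rad and contact force between the fingers and brake_handle below 0.3 N and contact force between release_pawl and brake_handle between 11 and 34 N), for 0.3 s.
2. the zero knob is at its zero stop while the brake still holds (value of joint zero_knob below 0.08 rad and value of joint brake_lever above 0.2 rad), for 0.2 s.
3. the release button is pressed down (value of joint release_button above 0.0015 m).
At the end, for the whole second after the job is handed in: The lever is back at rest (below 0.06 rad) and still, the knob is at its zero stop (within 0.08 rad), the release button is up (within 1.5 mm) (value of joint brake_lever below 0.06 rad and value of joint zero_knob below 0.08 rad and value of joint release_button below 0.0015 m and velocity of joint brake_lever below 0.05 rad/s); the robot touches nothing.
It fails at once if a bystander (spool, bottle, tin, marker or screwdriver) is shifted by more than 30 mm (distance of any of solder_spool, flux_bottle, tip_tin, marker, screwdriver from where it was at the start of the episode above 0.03 m).
It also fails if it takes over 72 s, if anything falls off the work surface, if the arm or the gripper's body presses on something with over 40 N, if the wrist force passes 120 N, or if a joint passes its speed limit or range.

## Robot

A 6-joint arm with a two-finger parallel gripper is mounted at the origin on the work surface. World frame = base frame: x ahead of the robot, y to its left, z up, the work surface at z = 0. Lengths are in m, angles in rad, forces in N, time in s.
With the tool pointing down it reaches from about 0.35 to 0.775 m from the base axis. Payload 7.3 kg.
Tool frame: the origin (TCP) lies midway between the tips of the shut fingers; the grasp point (between the pads) lies 19 mm behind it (env.grip_point_offset is the distance from the TCP to the grasp point, in m); z points along the fingers, y is the line along which they close (so a half turn about z gives the same grasp; the last joint's range is limited). The gripper opens to 92 mm and grips with 3 to 60 N. Pads are 19 mm wide; open, the fingers measure 130 mm over their backs; the gripper's body (75 mm by 190 mm) begins 47 mm behind the grasp point.
Start: joints at [-1.347, 0.342, 1.524, -0, 1.275, -0.146], TCP at [0.19, -0.49, 0.227] pointing down, gripper open.
Joint ranges: [-2.53, 2.53], [-0.77, 2.02], [0.04, 2.7], [-1, 4.14], [0.28, 2.66], [-3.11, 3.11]. Speed limits (rad/s): [2.57, 2.57, 3.14, 3.14, 3.14, 3.14].

## Interface

Orientations are given as a unit quaternion [x, y, z, w].
In Python, from rig import env, viewer, workorder gives the robot as it stands. The module is installed in compiled form; this text tells all that it offers.
- The arm moves only by the tool step_arm, never from a script. Its argument "motion" is one flat list of numbers, 5 for each row, row after row: the opening, from 0 (shut) to 1 (fully open), then the shift along the world's x, y, z normalised to -1 to 1, where 1 is 0.5 m, then the turn about the world's z normalised to -1 to 1, where 1 is 2 pi rad. In form: [claw, x, y, z, roll, claw, x, y, z, roll, ...]. A call has exactly 5 rows; each row is the pose to reach, as a shift and turn from the pose commanded when the call began, turning the shorter way round; what a row does not reach only later rows make up. A row lasts 1/10 s, in which the tool goes at most 50 mm and 8.59 degrees, less where a joint would pass 70% of its speed; a pose out of reach is approached as far as the arm can. A call with a number of a shift or a turn outside -1 to 1 is refused whole. A call with a gripper value outside its range is refused whole. The fingers move at their own pace and stop on an object; "newtons" is the grip in N (left out, the last holds). Time passes only in rows, so rows that repeat a pose let the fingers close, or fill a call up. It gives the time, the measured TCP pose, the force, the opening and the grip force at its end, in the units of the state.
- env.sense(): the state, without advancing time (a new reading comes with each control period).
- viewer.capture(name): name is "side" or "top" or "wrist"; returns a dict with "image" (420x560x3 uint8, red, green, blue), "intrinsics" (3x3 intrinsics, pixels), "origin" and "orientation" of the camera in the world. Camera axes: x right, y down, z forward; pixel columns grow to the right and rows downward; lengths in m; the calibration is good to about 2 mm. A picture is of the moment at which its call begins. There is no depth.
- workorder.sign_off(): hands the job in; it is judged then, once.
Trained networks look in a picture, given as the dict that the camera call returned (one of the last four; its "shot" number tells which), for a name from the list of things; names that differ only in an ending like _2 or _b are one class to them, and where a whole thing is asked for, a point or a joint stands for the part that bears it (a point fixed in the world has none). Each returns a list of dicts, best first, with "p" (0 to 1); they miss things now and then, are a little off and sometimes report something else, mostly with a low value. They report only what shows in the picture. A call takes as long as a camera call. They do not tell look-alikes from the thing itself.
- viewer.boxes_of(picture, label): "point" ([x, y, z] in m, in world coordinates, good to about 4 mm: the middle of the surface that is visible of it).
The state is a dict: "t": time; "joint_positions": joint angles; "qd": joint speeds; "tau": joint torques, N m; "position": TCP position; "ee_rot": TCP orientation; "wrist_force": force on the tool from outside, world axes, zero at the start; "torque": the same for the moment, N m; "finger_gap": finger opening in m; "grip_force": force on a finger pad.
Only numpy, scipy, OpenCV 4.12 (cv2) and the standard library are available. Lean on these libraries where they do the work, as an engineer would, in place of code of your own. Each camera call takes 0.05 s, during which the arm holds its last target. There are 200 camera calls.

## Working session

There is one attempt and no reset: what is moved stays moved. The work goes in short steps, Python scripts to look and compute and a tool call to move; the robot and the scene stay as the last step left them, time stands still between calls to the robot, and variables do not carry over. Pictures are saved under pics/ and viewed, at most 10 in all, crops included, and the job is handed in when it is done.

Besides the shell and the picture viewer there is one more tool, called after "Request:" as name(argument=value, ...) on one line, values as JSON. step_arm: Moves the arm, as the interface text tells. Scaled input: -1 to 1 covers 0.5 m each way for a shift and 2 pi rad each way for a turn. Its arguments: {"type":"object","properties":{"motion":{"type":"array","items":{"type":"number"}},"newtons":{"type":"number"}},"required":["motion"]}

```bash
mkdir -p pics; cat > h.py <<'E'
from rig import env, viewer, workorder
import numpy as np, cv2
from scipy.spatial.transform import Rotation as R
np.set_printoptions(precision=4,suppress=True)
def save(p,n): cv2.imwrite('pics/'+n,cv2.cvtColor(p['image'],cv2.COLOR_RGB2BGR))
def px2w(p,u,v,z):
    K=np.array(p['intrinsics']);d=R.from_quat(p['orientation']).apply(np.linalg.inv(K)@[u,v,1]);o=np.array(p['origin'])
    return o+d*(z-o[2])/d[2]
def w2px(p,X):
    K=np.array(p['intrinsics']);c=K@R.from_quat(p['orientation']).inv().apply(np.array(X)-p['origin']);return c[:2]/c[2]
E
python3 - <<'E'
from h import *
print({k:v for k,v in env.sense().items()}, env.grip_point_offset)
a=viewer.capture('top');save(a,'top.png')
b=viewer.capture('side');save(b,'side.png')
np.save('cam.npy',np.array([{k:a[k] for k in('intrinsics','origin','orientation')},{k:b[k] for k in('intrinsics','origin','orientation')}],dtype=object),allow_pickle=True)
for n in ['reel_stand','brake_grip','brake_handle','release_top','counter','zero_knob_grip','zero_knob','solder_spool','flux_bottle','tip_tin','marker','screwdriver']:
  for nm,p in(('top',a),('side',b)):
    print(n,nm,[(np.array(d['point']).round(4),round(d['p'],2),w2px(p,d['point']).round()) for d in viewer.boxes_of(p,n)])
E
```

```text
{'t': 0.0, 'joint_positions': array([-1.347 ,  0.3427,  1.525 , -0.    ,  1.2754, -0.146 ]), 'qd': array([ 0.0014, -0.    , -0.0008, -0.0008,  0.0001,  0.002 ]), 'tau': array([ -0.0012, -43.1247, -24.4217,   0.0716,   0.056 ,  -0.0001]), 'position': array([ 0.1897, -0.4891,  0.226 ]), 'ee_rot': array([ 0.983 ,  0.1839, -0.    , -0.0008]), 'wrist_force': array([0.3557, 0.0445, 0.0798]), 'torque': array([-0.002 , -0.0398, -0.0222]), 'grip_force': 0.0, 'finger_gap': 0.0920201321297758} 0.0188
reel_stand top [(array([0.5784, 0.1979, 0.0359]), 0.88, array([174., 169.])), (array([ 0.5156, -0.1866,  0.0842]), 0.54, array([325., 190.]))]
reel_stand side [(array([0.5636, 0.2225, 0.1451]), 0.52, array([183., 273.]))]
brake_grip top [(array([0.5632, 0.213 , 0.1512]), 0.79, array([154., 169.]))]
brake_grip side [(array([0.5706, 0.2246, 0.1452]), 0.72, array([179., 272.])), (array([ 0.5146, -0.1776,  0.0824]), 0.47, array([292., 200.]))]
brake_handle top [(array([0.567 , 0.2128, 0.1551]), 0.91, array([154., 168.]))]
brake_handle side [(array([0.5628, 0.2234, 0.1466]), 0.56, array([183., 273.]))]

[... 1770 characters left out ...]
-0.1299,  0.0577]), 0.55, array([242., 204.]))]
tip_tin top [(array([ 0.3928, -0.2158,  0.0349]), 0.72, array([335., 239.])), (array([0.5749, 0.1987, 0.0339]), 0.23, array([174., 170.]))]
tip_tin side [(array([ 0.3824, -0.1968,  0.0359]), 0.68, array([341., 223.])), (array([0.5345, 0.2532, 0.0369]), 0.29, array([192., 324.]))]
marker top [(array([0.5229, 0.1147, 0.0251]), 0.63, array([207., 190.]))]
marker side [(array([0.4754, 0.1301, 0.0247]), 0.59, array([247., 298.]))]
screwdriver top [(array([ 0.6438, -0.1422,  0.0806]), 0.71, array([306., 139.])), (array([0.4096, 0.1501, 0.0379]), 0.62, array([193., 234.]))]
screwdriver side [(array([0.4107, 0.1603, 0.0319]), 0.7, array([266., 315.]))]
```

View pics/top.png

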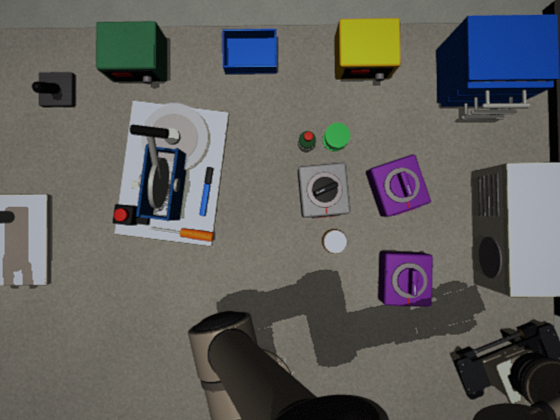

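View pics/side.png

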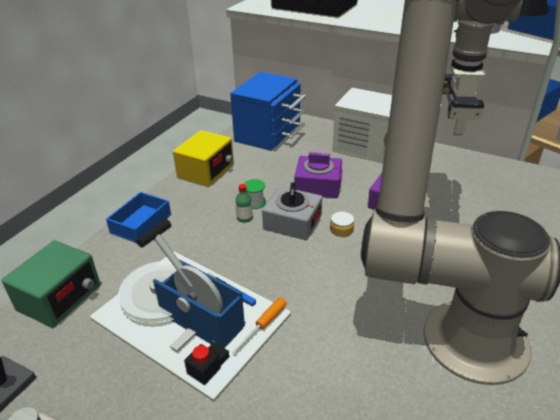

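The top view shows the deck with corners at about (134,102), (228,113), (213,245) and (115,234), the grip at (150,131) and the red button at (122,214). There are three counters: grey at (325,188), purple at (399,184) and purple at (406,279). The grey one matches the description. I'll confirm it in an enlarged crop.

```bash
python3 - <<'E'
from h import *
a=viewer.capture('top');im=a['image']
c1=cv2.resize(im[90:255,100:240],None,fx=3,fy=3,interpolation=cv2.INTER_CUBIC)
c2=cv2.resize(im[150:230,290:360],None,fx=5,fy=5,interpolation=cv2.INTER_CUBIC)
H=max(c1.shape[0],c2.shape[0]);f=lambda c:np.pad(c,((0,H-c.shape[0]),(0,0),(0,0)))
cv2.imwrite('pics/crop.png',np.hstack([f(c1),f(c2)])[:,:,::-1])
# deck: white mask + convex hull
m=((im.min(2)>170)).astype(np.uint8);m[:, :105]=0;m[:,240:]=0;m[:95]=0;m[255:]=0
cs,_=cv2.findContours(m,cv2.RETR_EXTERNAL,cv2.CHAIN_APPROX_NONE)
pts=np.vstack([c for c in cs if len(c)>30]);h=cv2.convexHull(pts)[:,0]
W=np.array([px2w(a,u,v,0.012)[:2] for u,v in h])
r=cv2.minAreaRect(W.astype(np.float32)*1000);print(r,h.min(0),h.max(0));print(cv2.boxPoints(r))
# counter top via gray color
hsv=cv2.cvtColor(im,cv2.COLOR_RGB2HSV)
print('bg',im[225,290],im[170,305],im[210,340])
# knob bar dark
k=(im.max(2)<60).astype(np.uint8);k[:,:300]=0;k[:,348:]=0;k[:165]=0;k[212:]=0
print(k.sum()); 
red=((hsv[...,1]>150)&((hsv[...,0]<8)|(hsv[...,0]>172))&(hsv[...,2]>120)).astype(np.uint8)
n,l,s,c=cv2.connectedComponentsWithStats(red)
for i in range(1,n):
  if s[i,4]>5: print('red',c[i],s[i],px2w(a,*c[i],.075))
print('persp scale', np.linalg.norm(px2w(a,325,188,.07)-px2w(a,326,188,.07)),a['origin'],R.from_quat(a['orientation']).as_matrix())
E
```

```text
((572.13037109375, 212.90101623535156), (254.1793975830078, 354.08050537109375), 82.15650177001953) [116 103] [226 244]
[[379.4028 111.1606]
 [730.1707  62.84  ]
 [764.858  314.6414]
 [414.09   362.962 ]]
bg [121 116 108] [142 141 142] [137 136 137]
490
red [308.1034 135.5345] [304 132   9   8  58] [ 0.6531 -0.1475  0.075 ]
red [119.6154 214.547 ] [114 209  12  12 117] [0.4608 0.324  0.075 ]
red [408.  300.5] [408 298   1   6   6] [ 0.2415 -0.3886  0.075 ]
persp scale 0.0024984135956753225 [ 0.4545 -0.0781  1.0424] [[-0.0105 -0.9996  0.0263]
 [-0.9999  0.0106  0.0051]
 [-0.0054 -0.0262 -0.9996]]
```

View pics/crop.png

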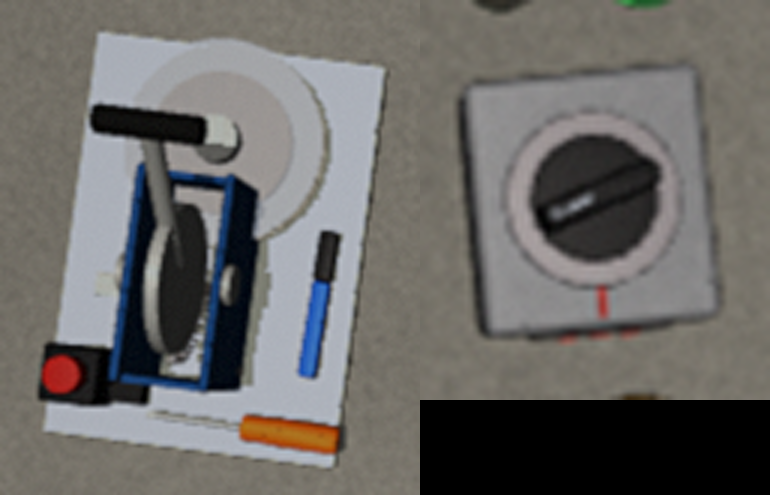

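The crop confirms that the grey counter, with red digits on its -x face, is the right one. Its knob sits near (326,189), with the bar about 73° clockwise from zero. The stand origin is at about (0.5375, 0.218) with yaw -0.137, and the red button's position agrees with this. Next I move the shut fingers to the +x side of the grip.

Request:
step_arm(motion=[0, 0.29, 0.39, 0.04, 0.0565, 0, 0.29, 0.39, 0.04, 0.0565, 0, 0.29, 0.39, 0.04, 0.0565, 0, 0.29, 0.39, 0.04, 0.0565, 0, 0.29, 0.39, 0.04, 0.0565], newtons=20)

```text
t: 1.85
position: [0.3357, -0.2926, 0.2471]
ee_rot: [0.935, 0.355, 0.0, 0.0]
wrist_force: [0.7, -0.4, 0.5]
finger_gap: 0.0563
grip_force: 0.0
```

Request:
step_arm(motion=[0, 0.29, 0.39, 0.04, 0.0565, 0, 0.29, 0.39, 0.04, 0.0565, 0, 0.29, 0.39, 0.04, 0.0565, 0, 0.29, 0.39, 0.04, 0.0565, 0, 0.29, 0.39, 0.04, 0.0565])

```text
t: 2.35
position: [0.4809, -0.0973, 0.2672]
ee_rot: [0.858, 0.514, 0.0, 0.0]
wrist_force: [0.0, -1.0, -0.9]
finger_gap: 0.0165
grip_force: 0.0
```

Request:
step_arm(motion=[0, 0.29, 0.39, 0.04, 0.0565, 0, 0.29, 0.39, 0.04, 0.0565, 0, 0.29, 0.39, 0.04, 0.0565, 0, 0.29, 0.39, 0.04, 0.0565, 0, 0.29, 0.39, 0.04, 0.0565])

```text
t: 2.85
position: [0.6258, 0.0978, 0.2868]
ee_rot: [0.753, 0.658, 0.0, 0.0]
wrist_force: [-0.2, -0.6, -0.0]
finger_gap: 0.0002
grip_force: 0.0
```

```bash
cat >> h.py <<'E'
O=np.array([.5375,.2177]);YAW=-.137
def s2w(x,y): c,s=np.cos(YAW),np.sin(YAW);return O+[c*x-s*y,s*x+c*y]
def w2s(p): c,s=np.cos(YAW),np.sin(YAW);d=np.array(p[:2])-O;return np.array([c*d[0]+s*d[1],-s*d[0]+c*d[1]])
def ydir(q): return np.degrees(np.arctan2(*R.from_quat(q).apply([0,1,0])[[1,0]]))
E
python3 - <<'E'
from h import *
s=env.sense();print(s['t'],s['position'],ydir(s['ee_rot']),s['finger_gap'],s['wrist_force'],s['joint_positions'])
a=np.load('cam.npy',allow_pickle=True)
print('grip px',px2w(a[0],150,131.3,.216),s2w(.102,0))
print('target',s2w(.152,-.025),'d/.5',(np.r_[s2w(.152,-.025),.30]-s['position'])/.5,'turn',(-7.85-ydir(s['ee_rot']))/360)
E
```

```text
2.85 [0.6258 0.0978 0.2868] -7.7396774986896055 0.00020451421385570443 [-0.1744 -0.6218 -0.0407] [0.0341 0.5179 1.0828 0.0001 1.5405 0.1692]
grip px [0.6372 0.2004 0.216 ] [0.6385 0.2038]
target [0.6847 0.1722] d/.5 [0.1178 0.1487 0.0264] turn -0.00030645139252887254
```

Request:
step_arm(motion=[0, 0.118, 0.149, 0.0, 0, 0, 0.118, 0.149, 0.0, 0, 0, 0.118, 0.149, -0.05, 0, 0, 0.118, 0.149, -0.12, 0, 0, 0.118, 0.149, -0.2, 0])

```text
t: 3.35
position: [0.6844, 0.1706, 0.1861]
ee_rot: [0.753, 0.658, 0.001, 0.001]
wrist_force: [0.4, 0.8, -0.2]
finger_gap: 0.0003
grip_force: 0.0
```

```bash
cat >> h.py <<'E'
def st():
    s=env.sense();l=w2s(s['position']);f=s['wrist_force'];c,n=np.cos(YAW),np.sin(YAW)
    fl=np.array([c*f[0]+n*f[1],-n*f[0]+c*f[1],f[2]])
    bx=l[0]-.030; sb=np.clip(bx/.15,-1,1); b=np.arcsin(sb)
    print('t',s['t'],'local',l,'z',s['position'][2],'F',fl,'| if touching: bar x',bx,'theta',.75-b,'pull',fl[0]*np.cos(b)-fl[2]*np.sin(b),'bar z',.1+.15*np.cos(b))
    return s
E
python3 - <<'E'
from h import *
st();a=viewer.capture('side');save(a,'s2.png')
E
```

```text
t 3.35 local [ 0.1519 -0.0266] z 0.18605054563812265 F [ 0.2641  0.8592 -0.232 ] | if touching: bar x 0.12191738080534728 theta -0.1989126633175583 pull 0.3423752578174185 bar z 0.18738508029156886
```

View pics/s2.png

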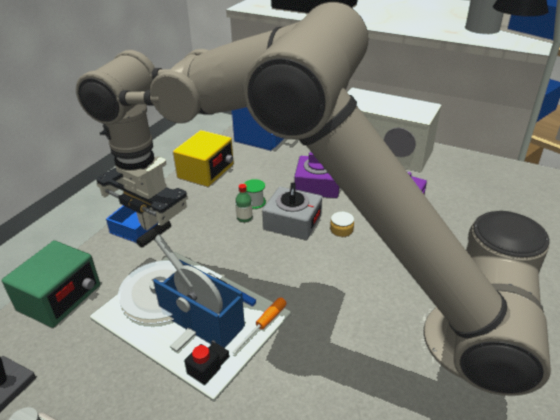

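The fingers are behind the grip, near pixel (150,235). I start the pull in stages and watch the force.

Request:
step_arm(motion=[0, -0.0198, 0.0027, 0, 0, 0, -0.0396, 0.0055, 0.004, 0, 0, -0.056, 0.0075, 0.014, 0, 0, -0.072, 0.01, 0.024, 0, 0, -0.0872, 0.012, 0.034, 0])

```text
t: 3.9
position: [0.643, 0.1753, 0.2065]
ee_rot: [0.754, 0.657, 0.003, 0.003]
wrist_force: [8.8, -1.3, 5.1]
finger_gap: 0.0002
grip_force: 4.2
```

```bash
python3 -c "
from h import *
st()"
```

```text
t 3.9 local [ 0.1103 -0.0275] z 0.20652510472730987 F [ 8.8992 -0.0736  5.1053] | if touching: bar x 0.08028184214064302 theta 0.1852409688346598 pull 4.784939518706997 bar z 0.2267076391639623
```

Request:
step_arm(motion=[0, -0.005, 0.0007, 0.003, 0, 0, -0.01, 0.0014, 0.006, 0, 0, -0.015, 0.002, 0.009, 0, 0, -0.02, 0.0028, 0.012, 0, 0, -0.02, 0.0028, 0.012, 0])

```text
t: 4.4
position: [0.633, 0.1769, 0.2131]
ee_rot: [0.754, 0.657, 0.003, 0.003]
wrist_force: [7.9, -2.1, 6.8]
finger_gap: 0.0004
grip_force: 4.0
```

```bash
python3 -c "
from h import *
st()"
```

```text
t 4.4 local [ 0.1002 -0.0274] z 0.21306464259003055 F [ 8.1405 -0.9731  6.8281] | if touching: bar x 0.07018318372095247 theta 0.26310057464230496 pull 3.999634593986174 bar z 0.23256817386835738
```

Request:
step_arm(motion=[0, -0.005, 0.0007, 0.003, 0, 0, -0.01, 0.0014, 0.006, 0, 0, -0.015, 0.002, 0.008, 0, 0, -0.02, 0.0028, 0.011, 0, 0, -0.02, 0.0028, 0.011, 0])

```text
t: 4.9
position: [0.6229, 0.1783, 0.2186]
ee_rot: [0.754, 0.657, 0.003, 0.003]
wrist_force: [7.5, -1.9, 6.2]
finger_gap: 0.0003
grip_force: 4.0
```

```bash
python3 -c "
from h import *
st()"
```

```text
t 4.9 local [ 0.09   -0.0274] z 0.21861069135856204 F [ 7.7389 -0.8625  6.2069] | if touching: bar x 0.05998582563236761 theta 0.33858625496641603 pull 4.610975526324841 bar z 0.23748345618001895
```

Request:
step_arm(motion=[0, -0.005, 0.0007, 0.003, 0, 0, -0.01, 0.0014, 0.006, 0, 0, -0.015, 0.002, 0.009, 0, 0, -0.02, 0.0028, 0.012, 0, 0, -0.02, 0.0028, 0.012, 0])

```text
t: 5.4
position: [0.6116, 0.1799, 0.2235]
ee_rot: [0.754, 0.657, 0.002, 0.002]
wrist_force: [4.1, -1.4, 4.9]
finger_gap: 0.0002
grip_force: 2.6
```

```bash
python3 -c "
from h import *
st()"
```

```text
t 5.4 local [ 0.0786 -0.0273] z 0.22350470829041488 F [ 4.2423 -0.8682  4.9081] | if touching: bar x 0.04860715051102772 theta 0.41999509357844084 pull 2.4229079792448953 bar z 0.24190611304379492
```

Request:
step_arm(motion=[0, -0.005, 0.0007, 0.002, 0, 0, -0.01, 0.0014, 0.005, 0, 0, -0.015, 0.002, 0.007, 0, 0, -0.02, 0.0028, 0.01, 0, 0, -0.02, 0.0028, 0.01, 0])

```text
t: 5.9
position: [0.6006, 0.1814, 0.227]
ee_rot: [0.754, 0.657, 0.0, 0.0]
wrist_force: [3.8, -1.5, 1.4]
finger_gap: 0.0004
grip_force: 2.0
```

```bash
python3 -c "
from h import *
st()"
```

```text
t 5.9 local [ 0.0674 -0.0273] z 0.22696767808793025 F [ 3.9853 -0.9693  1.3825] | if touching: bar x 0.03743472193243842 theta 0.49776917811806853 pull 3.5141706244934894 bar z 0.24525371456124972
```

Request:
step_arm(motion=[0, -0.005, 0.0007, 0.0015, 0, 0, -0.01, 0.0014, 0.003, 0, 0, -0.015, 0.002, 0.0045, 0, 0, -0.02, 0.0028, 0.006, 0, 0, -0.02, 0.0028, 0.006, 0])

```text
t: 6.4
position: [0.5901, 0.183, 0.2296]
ee_rot: [0.753, 0.657, 0.0, 0.0]
wrist_force: [3.9, -2.7, 3.6]
finger_gap: 0.0005
grip_force: 2.5
```

```bash
python3 -c "
from h import *
st()"
```

```text
t 6.4 local [ 0.0569 -0.0272] z 0.22957532057322447 F [ 4.2655 -2.1678  3.5842] | if touching: bar x 0.026875064631882023 theta 0.5698602157328458 pull 3.5542701368686043 bar z 0.24757279864877593
```

Request:
step_arm(motion=[0, -0.005, 0.0007, 0.001, 0, 0, -0.01, 0.0014, 0.002, 0, 0, -0.015, 0.002, 0.003, 0, 0, -0.02, 0.0028, 0.004, 0, 0, -0.02, 0.0028, 0.004, 0])

```text
t: 6.9
position: [0.5794, 0.1846, 0.231]
ee_rot: [0.753, 0.658, -0.001, -0.001]
wrist_force: [2.3, 0.1, 1.7]
finger_gap: 0.0006
grip_force: 1.3
```

```bash
python3 -c "
from h import *
st()"
```

```text
t 6.9 local [ 0.046  -0.0271] z 0.23096924080895467 F [2.2647 0.3746 1.7339] | if touching: bar x 0.015997019465361056 theta 0.6431500032520984 pull 2.0668784925843355 bar z 0.24914454521780158
```

Request:
step_arm(motion=[0, -0.005, 0.0007, 0.0005, 0, 0, -0.01, 0.0014, 0.001, 0, 0, -0.015, 0.002, 0.0015, 0, 0, -0.02, 0.0028, 0.002, 0, 0, -0.02, 0.0028, 0.002, 0])

```text
t: 7.4
position: [0.5704, 0.1858, 0.2323]
ee_rot: [0.754, 0.657, 0.0, 0.0]
wrist_force: [4.4, -0.9, 2.5]
finger_gap: 0.0001
grip_force: 2.6
```

```bash
python3 -c "
from h import *
st()"
```

```text
t 7.4 local [ 0.037  -0.0271] z 0.23228221373466046 F [ 4.5189 -0.2548  2.4613] | if touching: bar x 0.006986667486662539 theta 0.7034053586206361 pull 4.399362424243623 bar z 0.24983719991187373
```

Request:
step_arm(motion=[0, -0.005, 0.0007, 0, 0, 0, -0.01, 0.0014, 0, 0, 0, -0.015, 0.002, 0, 0, 0, -0.02, 0.0028, 0, 0, 0, -0.02, 0.0028, 0, 0])

```text
t: 7.9
position: [0.5612, 0.187, 0.2331]
ee_rot: [0.754, 0.657, 0.001, 0.001]
wrist_force: [7.2, -1.3, 5.0]
finger_gap: 0.0006
grip_force: 3.8
```

```bash
python3 -c "
from h import *
st()"
```

```text
t 7.9 local [ 0.0277 -0.0271] z 0.23312826244622478 F [ 7.3044 -0.3302  4.9511] | if touching: bar x -0.002296881469703249 theta 0.7653131415933175 pull 7.379324848782982 bar z 0.24998241342075456
```

Request:
step_arm(motion=[0, -0.005, 0.0007, 0, 0, 0, -0.01, 0.0014, 0, 0, 0, -0.015, 0.002, 0, 0, 0, -0.02, 0.0028, 0, 0, 0, -0.02, 0.0028, 0, 0])

```text
t: 8.4
position: [0.5524, 0.1883, 0.2334]
ee_rot: [0.754, 0.657, 0.002, 0.002]
wrist_force: [11.0, -1.8, 3.3]
finger_gap: 0.0008
grip_force: 5.5
```

```bash
python3 -c "
from h import *
st()"
```

```text
t 8.4 local [ 0.0187 -0.0271] z 0.23344573220318265 F [11.138  -0.3012  3.3125] | if touching: bar x -0.011263368896253765 theta 0.8251598690815597 pull 11.355281544113698 bar z 0.2495765239638457
```

Request:
step_arm(motion=[0, -0.003, 0.0004, 0, 0, 0, -0.006, 0.0008, 0, 0, 0, -0.009, 0.0012, 0, 0, 0, -0.012, 0.0016, -0.001, 0, 0, -0.012, 0.0016, -0.001, 0])

```text
t: 8.9
position: [0.5471, 0.189, 0.2334]
ee_rot: [0.754, 0.657, 0.003, 0.003]
wrist_force: [12.0, -2.8, 5.8]
finger_gap: 0.0001
grip_force: 6.4
```

```bash
python3 -c "
from h import *
st()"
```

```text
t 8.9 local [ 0.0134 -0.0271] z 0.233355589269631 F [12.2314 -1.1223  5.8234] | if touching: bar x -0.01657246706783121 theta 0.860709126500121 pull 12.79993223558603 bar z 0.2490817002025589
```

Request:
step_arm(motion=[0, -0.003, 0.0004, 0, 0, 0, -0.006, 0.0008, -0.001, 0, 0, -0.009, 0.0012, -0.001, 0, 0, -0.011, 0.0015, -0.002, 0, 0, -0.011, 0.0015, -0.002, 0])

```text
t: 9.4
position: [0.5427, 0.1896, 0.2332]
ee_rot: [0.754, 0.657, 0.004, 0.004]
wrist_force: [14.3, -2.9, 7.8]
finger_gap: 0.0007
grip_force: 7.7
```

```bash
python3 -c "
from h import *
st()"
```

```text
t 9.4 local [ 0.009  -0.0271] z 0.23315425829909073 F [14.6015 -0.9436  7.8175] | if touching: bar x -0.021035278507011826 theta 0.8906989480546602 pull 15.553543300690315 bar z 0.24851773314366352
```

The pull reads 15.6 N, so I let go gently.

Request:
step_arm(motion=[0, 0.005, -0.0007, 0, 0, 0, 0.01, -0.0014, 0, 0, 0, 0.015, -0.002, 0, 0, 0, 0.02, -0.0028, 0, 0, 0, 0.025, -0.0034, 0, 0])

```text
t: 9.9
position: [0.55, 0.1885, 0.23]
ee_rot: [0.753, 0.657, -0.001, -0.001]
wrist_force: [0.2, -0.6, -0.6]
finger_gap: 0.0005
grip_force: 0.0
```

Request:
step_arm(motion=[0, 0.005, -0.0007, 0, 0, 0, 0.01, -0.0014, 0, 0, 0, 0.015, -0.002, 0, 0, 0, 0.02, -0.0028, 0, 0, 0, 0.025, -0.0034, 0, 0])

```text
t: 10.4
position: [0.5638, 0.1867, 0.2306]
ee_rot: [0.753, 0.657, -0.0, -0.0]
wrist_force: [0.5, -0.5, -0.1]
finger_gap: 0.0007
grip_force: 0.0
```

```bash
python3 -c "
from h import *
st()"
```

```text
t 10.4 local [ 0.0303 -0.0271] z 0.23063723999272112 F [ 0.5683 -0.413  -0.1418] | if touching: bar x 0.00027420359711195427 theta 0.7481719750011427 pull 0.5685523231512939 bar z 0.24999974937441508
```

Request:
step_arm(motion=[0, 0.03, -0.004, 0.03, 0, 0, 0.04, -0.02, 0.12, 0, 0.5, 0.03, -0.11, 0.13, 0.02, 0.5, 0.02, -0.21, 0.13, 0.04, 0.5, 0, -0.31, 0.13, 0.06])

```text
t: 10.9
position: [0.564, 0.0315, 0.296]
ee_rot: [0.614, 0.789, 0.0, 0.0]
wrist_force: [1.6, -1.2, -0.6]
finger_gap: 0.0201
grip_force: 0.0
```

Request:
step_arm(motion=[0.5, -0.02, -0.1, 0, 0.02, 0.5, -0.04, -0.2, 0, 0.02, 0.5, -0.06, -0.3, 0, 0.02, 0.5, -0.09, -0.4, 0, 0.02, 0.5, -0.1, -0.44, 0, 0.021])

```text
t: 11.4
position: [0.5127, -0.1906, 0.2958]
ee_rot: [0.565, 0.825, -0.0, 0.0]
wrist_force: [1.0, 1.2, 0.7]
finger_gap: 0.0459
grip_force: 0.0
```

```bash
python3 - <<'E'
from h import *
s=env.sense();print(s['t'],s['position'],ydir(s['ee_rot']),s['finger_gap'])
w=viewer.capture('wrist');save(w,'w1.png')
print(w['origin'],[ (d['point'],d['p']) for d in viewer.boxes_of(w,'zero_knob_grip')],[ (d['point'],d['p']) for d in viewer.boxes_of(w,'zero_knob')],w2px(w,[.5145,-.186,.11]))
b=viewer.capture('side');save(b,'s3.png');b1=cv2.resize(b['image'][200:400,90:310],None,fx=2,fy=2)
im=np.hstack([np.pad(b1,((0,20),(0,0),(0,0))),cv2.resize(w['image'],(350,420))[:, :350]]);cv2.imwrite('pics/mix.png',im[:,:,::-1])
E
```

```text
11.4 [ 0.5127 -0.1906  0.2958] 21.204362296428858 0.04588376092682642
[ 0.4837 -0.1128  0.4527] [([0.5333, -0.3578, 0.085], 0.86), ([0.2992, -0.3841, 0.0931], 0.78), ([0.5179, -0.1847, 0.0842], 0.6)] [([0.523, -0.1848, 0.0824], 0.71), ([0.3013, -0.3873, 0.0903], 0.67), ([0.5296, -0.3544, 0.0851], 0.6)] [283.4929 176.0959]
```

View pics/mix.png

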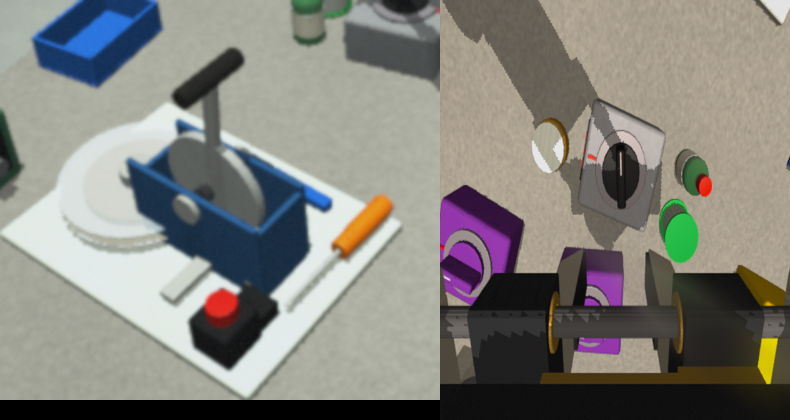

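View pics/w1.png

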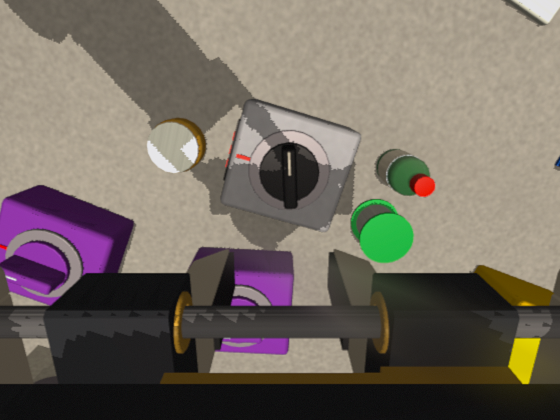

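The lever is held near-vertical, leaning slightly to -x, and the pawl is holding. In the wrist view the grey counter's bar runs from (289,143) to (291,208), in line with the fingers. I triangulate it from both views.

```bash
python3 - <<'E'
from h import *
from scipy.optimize import least_squares
a=np.load('cam.npy',allow_pickle=True)[0];w=viewer.capture('wrist')
print('ring',px2w(a,324.4,190,.072),px2w(w,289.5,169.5,.072))
im=w['image'];g=im.max(2)
# bar top dark-most pixels near
for n,pa,pw in(('ring',(324.4,190),(289.5,169.5)),('bar',(326.6,188.4),(290,176))):
    r=least_squares(lambda X:np.r_[w2px(a,X)-pa,w2px(w,X)-pw],[.51,-.19,.09]);print(n,r.x,r.fun)
for z in(.09,.1,.11,.115):
    X=px2w(w,290,176,z);p,q=px2w(w,289,143,z),px2w(w,291,208,z);d=q-p;print(z,X,np.degrees(np.arctan2(d[1],d[0])),np.linalg.norm(d))
E
```

```text
ring [ 0.5167 -0.1866  0.072 ] [ 0.5226 -0.1812  0.072 ]
ring [ 0.5253 -0.1891  0.0324] [-0.8041 -2.3231 -1.1257 -0.0639]
bar [ 0.5276 -0.1935  0.0453] [-0.7341 -2.0022 -0.9649 -0.0376]
0.09 [ 0.5238 -0.184   0.09  ] -66.50751972331243 0.06874758909354274
0.1 [ 0.5228 -0.182   0.1   ] -66.50751972331243 0.06685240178130789
0.11 [ 0.5217 -0.1799  0.11  ] -66.50751972331251 0.06495721446907297
0.115 [ 0.5212 -0.1789  0.115 ] -66.50751972331251 0.06400962081295555
```

Request:
step_arm(motion=[0.5, 0.012, 0.013, -0.05, 0.003, 0.5, 0.012, 0.013, -0.12, 0.003, 0.5, 0.012, 0.013, -0.2, 0.003, 0.5, 0.012, 0.013, -0.28, 0.003, 0.5, 0.012, 0.013, -0.28, 0.003])

```text
t: 12.15
position: [0.5174, -0.1774, 0.151]
ee_rot: [0.555, 0.832, -0.0, -0.005]
wrist_force: [0.1, 0.0, -0.8]
finger_gap: 0.0459
grip_force: 0.0
```

```bash
python3 - <<'E'
from h import *
s=env.sense();print(s['t'],s['position'],ydir(s['ee_rot']),s['wrist_force'])
w=viewer.capture('wrist');save(w,'w2.png')
b=viewer.capture('side');b1=cv2.resize(b['image'][120:250,240:360],(388,420),interpolation=cv2.INTER_CUBIC)
cv2.imwrite('pics/mix2.png',np.hstack([cv2.resize(w['image'],(410,420),interpolation=cv2.INTER_AREA),b1])[:,:,::-1])
print('TCP in wrist',w2px(w,s['position']))
E
```

```text
12.15 [ 0.5174 -0.1774  0.151 ] 22.574517322474527 [ 0.0876  0.0161 -0.8431]
TCP in wrist [278.7198 269.6312]
```

View pics/mix2.png

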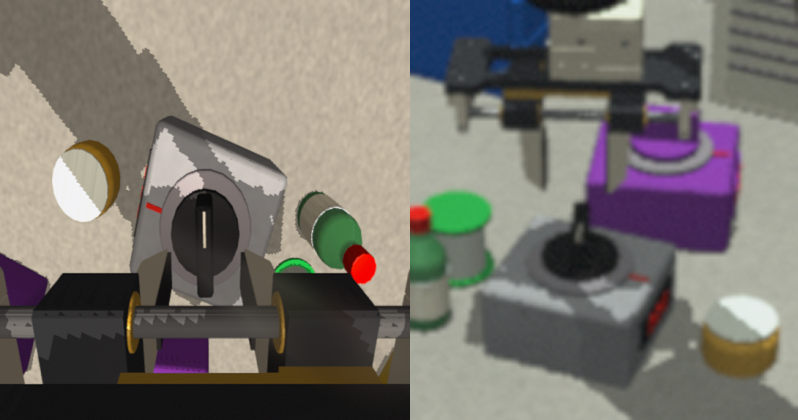

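```bash
python3 - <<'E'
from h import *
w=viewer.capture('wrist')
s=env.sense();p=s['position'];print(p)
for z in(.1,.105,.11,.115):
    c=px2w(w,280,245,z);e1=px2w(w,279,192,z);e2=px2w(w,281,297,z)
    d=(c-p);yd=np.radians(ydir(s['ee_rot']));u=np.array([np.cos(yd),np.sin(yd)]);v=np.array([np.sin(yd),-np.cos(yd)])
    print(z,c,'len',np.linalg.norm(e2-e1),'off ydir',d[:2]@u,'off bar(-y)',d[:2]@v, np.degrees(np.arctan2(*(e2-e1)[[1,0]])))
print('disc centre',px2w(w,278.5,230,.075))
E
```

```text
[ 0.5213 -0.1802  0.1577]
0.1 [ 0.5256 -0.1905  0.1   ] len 0.07405739539072369 off ydir 4.2035531881740575e-05 off bar(-y) 0.011140588193647634 -66.45198077208345
0.105 [ 0.5247 -0.1884  0.105 ] len 0.0723229813420734 off ydir 5.484740361388675e-05 off bar(-y) 0.008920205085491933 -66.45198077208339
0.11 [ 0.5239 -0.1864  0.11  ] len 0.07058856729342311 off ydir 6.765927534603337e-05 off bar(-y) 0.006699821977336232 -66.45198077208342
0.115 [ 0.5231 -0.1843  0.115 ] len 0.0688541532447728 off ydir 8.047114707817975e-05 off bar(-y) 0.00447943886918053 -66.45198077208345
disc centre [ 0.5243 -0.1904  0.075 ]
```

Request:
step_arm(motion=[0.5, 0.004, -0.011, -0.03, 0, 0.5, 0.004, -0.011, -0.07, 0, 0.5, 0.004, -0.011, -0.1, 0, 0.5, 0.004, -0.011, -0.112, 0, 0.5, 0.004, -0.011, -0.112, 0])

```text
t: 12.8
position: [0.5227, -0.1862, 0.1009]
ee_rot: [0.556, 0.831, 0.0, 0.001]
wrist_force: [-1.2, -0.3, 0.5]
finger_gap: 0.0459
grip_force: 0.0
```

Request:
step_arm(motion=[0.5, 0, 0, -0.006, 0, 0.5, 0, 0, -0.012, 0, 0.5, 0, 0, -0.018, 0, 0.5, 0, 0, -0.024, 0, 0.5, 0, 0, -0.024, 0])

```text
t: 13.3
position: [0.5217, -0.1859, 0.0873]
ee_rot: [0.556, 0.831, -0.0, -0.0]
wrist_force: [-0.5, -0.6, 0.6]
finger_gap: 0.0457
grip_force: 0.0
```

Request:
step_arm(motion=[0.5, 0, 0, -0.003, 0, 0.5, 0, 0, -0.006, 0, 0.5, 0, 0, -0.009, 0, 0.5, 0, 0, -0.009, 0, 0.5, 0, 0, -0.009, 0])

```text
t: 13.8
position: [0.522, -0.1861, 0.0842]
ee_rot: [0.556, 0.831, 0.0, 0.0]
wrist_force: [-2.5, 1.2, 8.0]
finger_gap: 0.0461
grip_force: 3.9
```

Request:
step_arm(motion=[0, 0, 0, 0, 0, 0, 0, 0, 0, 0, 0, 0, 0, 0, 0, 0, 0, 0, 0, 0, 0, 0, 0, 0, 0], newtons=15)

```text
t: 14.3
position: [0.5204, -0.1872, 0.0842]
ee_rot: [0.556, 0.831, -0.002, -0.001]
wrist_force: [-10.5, -4.5, 10.0]
finger_gap: 0.0138
grip_force: 17.8
```

Request:
step_arm(motion=[0, -0.007, -0.003, 0.006, 0, 0, -0.007, -0.003, 0.006, 0.02, 0, -0.007, -0.003, 0.006, 0.04, 0, -0.007, -0.003, 0.006, 0.06, 0, -0.007, -0.003, 0.006, 0.08])

```text
t: 14.8
position: [0.5202, -0.187, 0.0855]
ee_rot: [0.33, 0.944, 0.001, 0.002]
wrist_force: [9.6, 2.2, -10.1]
finger_gap: 0.0139
grip_force: 15.0
```

```bash
python3 -c "
from h import *
s=env.sense();print(s['t'],s['position'],ydir(s['ee_rot']),s['wrist_force'],s['torque'],s['finger_gap'],s['grip_force'],s['joint_positions'])"
```

```text
14.8 [ 0.5202 -0.187   0.0855] 51.51077338377721 [  9.5582   2.1518 -10.0965] [ 0.4084 -1.7    -0.073 ] 0.013917640845699826 14.995568096637726 [-0.4852  0.5399  1.6338  0.0029  0.9651 -1.3858]
```

Request:
step_arm(motion=[0, 0.004, 0.001, -0.003, 0.02, 0, 0.004, 0.001, -0.003, 0.04, 0, 0.004, 0.001, -0.003, 0.06, 0, 0.004, 0.001, -0.003, 0.08, 0, 0.004, 0.001, -0.003, 0.1])

```text
t: 15.3
position: [0.5205, -0.1866, 0.0853]
ee_rot: [0.022, 1.0, 0.0, 0.0]
wrist_force: [-1.4, 1.8, 5.5]
finger_gap: 0.0133
grip_force: 15.0
```

```bash
python3 -c "
from h import *
s=env.sense();print(s['t'],s['position'],ydir(s['ee_rot']),s['wrist_force'],s['torque'],s['finger_gap'],s['grip_force'],s['joint_positions'])"
```

```text
15.3 [ 0.5205 -0.1866  0.0853] 87.53407405333118 [-1.3984  1.8131  5.4856] [ 0.5104  0.0696 -0.0189] 0.013316858989489132 14.998684376478195 [-0.4834  0.5417  1.6309  0.001   0.9689 -2.0117]
```

Request:
step_arm(motion=[0, 0, 0, 0, 0.008, 0, 0, 0, 0, 0.016, 0, 0, 0, 0, 0.024, 0, 0, 0, 0, 0.03, 0, 0, 0, 0, 0.03])

```text
t: 15.8
position: [0.5208, -0.1865, 0.0853]
ee_rot: [-0.07, 0.998, 0.0, 0.001]
wrist_force: [0.5, 3.1, 6.4]
finger_gap: 0.0148
grip_force: 15.5
```

```bash
python3 -c "
from h import *
s=env.sense();print(s['t'],s['position'],ydir(s['ee_rot']),s['wrist_force'],s['torque'],s['finger_gap'],s['grip_force'],s['joint_positions'])"
```

```text
15.8 [ 0.5208 -0.1865  0.0853] 98.01740950149427 [0.5382 3.1011 6.3944] [ 0.7266 -0.1196 -0.3729] 0.01481441529491819 15.495049059391022 [-0.4833  0.5418  1.6307  0.0016  0.9685 -2.1949]
```

The torque rose to 0.37 N·m, so the knob is at its stop. I open the fingers and lift.

Request:
step_arm(motion=[0.5, 0, 0, 0.003, 0, 0.5, 0, 0, 0.003, 0, 0.5, 0, 0, 0.003, 0, 0.5, 0, 0, 0.003, 0, 0.5, 0, 0, 0.003, 0])

```text
t: 16.3
position: [0.5203, -0.1871, 0.0861]
ee_rot: [-0.07, 0.998, 0.0, -0.0]
wrist_force: [0.5, 0.3, -0.4]
finger_gap: 0.0446
grip_force: 0.0
```

Request:
step_arm(motion=[0.5, 0, 0, 0.04, 0, 0.5, 0, 0, 0.14, 0, 0.5, 0, 0, 0.24, 0, 0.5, 0, 0, 0.34, 0, 0.5, 0, 0, 0.44, 0])

```text
t: 16.8
position: [0.52, -0.1869, 0.3084]
ee_rot: [-0.07, 0.998, -0.0, 0.0]
wrist_force: [-0.2, -0.4, 0.1]
finger_gap: 0.0457
grip_force: 0.0
```

```bash
python3 - <<'E'
from h import *
s=env.sense();print(s['t'],s['position'],ydir(s['ee_rot']),s['finger_gap'],s['wrist_force'])
w=viewer.capture('wrist');b=viewer.capture('side')
b1=cv2.resize(b['image'][200:370,140:310],(420,420),interpolation=cv2.INTER_CUBIC)
cv2.imwrite('pics/mix3.png',np.hstack([cv2.resize(w['image'],(375,420)),b1])[:,:,::-1])
print('button world',s2w(-.09,.095))
E
```

```text
16.8 [ 0.52   -0.1869  0.3084] 98.04067791074141 0.04567589605399319 [-0.2126 -0.3776  0.0757]
button world [0.4613 0.3241]
```

View pics/mix3.png

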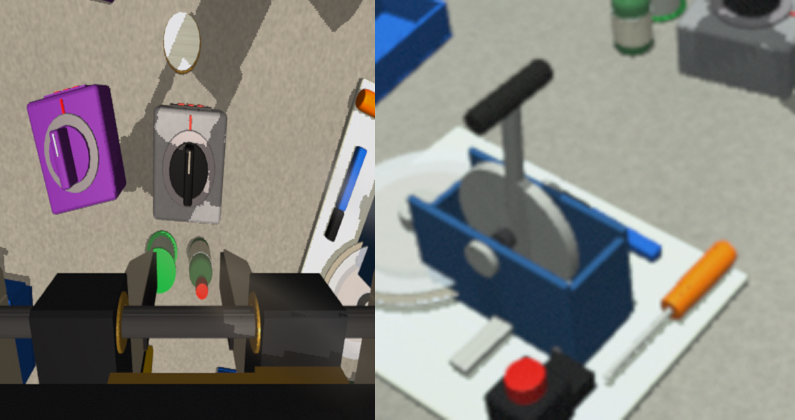

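The bar lines up with the counter's red mark and the lever is still held. Next I move the shut fingers above the red button at (0.461, 0.324).

Request:
step_arm(motion=[0, -0.008, 0.07, 0, -0.02, 0, -0.016, 0.14, 0, -0.04, 0, -0.024, 0.21, 0, -0.06, 0, -0.032, 0.28, 0, -0.08, 0, -0.039, 0.341, 0, -0.098])

```text
t: 17.4
position: [0.5003, -0.015, 0.3057]
ee_rot: [0.238, 0.971, 0.0, -0.0]
wrist_force: [-0.1, -0.3, 0.2]
finger_gap: 0.0107
grip_force: 0.0
```

Request:
step_arm(motion=[0, -0.008, 0.07, 0, -0.02, 0, -0.016, 0.14, 0, -0.04, 0, -0.024, 0.21, 0, -0.06, 0, -0.032, 0.28, 0, -0.08, 0, -0.039, 0.341, 0, -0.098])

```text
t: 17.9
position: [0.4808, 0.1556, 0.3057]
ee_rot: [0.521, 0.854, -0.0, -0.0]
wrist_force: [0.6, 0.3, -0.5]
finger_gap: 0.0009
grip_force: 0.0
```

Request:
step_arm(motion=[0, -0.008, 0.07, 0, -0.02, 0, -0.016, 0.14, 0, -0.04, 0, -0.024, 0.21, 0, -0.06, 0, -0.032, 0.28, 0, -0.08, 0, -0.039, 0.341, 0, -0.098])

```text
t: 18.4
position: [0.4613, 0.3261, 0.3056]
ee_rot: [0.755, 0.656, -0.0, -0.0]
wrist_force: [-0.1, -0.0, -0.2]
finger_gap: 0.0005
grip_force: 0.0
```

```bash
python3 - <<'E'
from h import *
s=env.sense();print(s['t'],s['position'],ydir(s['ee_rot']),s['finger_gap'],s['wrist_force'])
w=viewer.capture('wrist')
print(w['origin'],[(d['point'],d['p']) for d in viewer.boxes_of(w,'release_top')])
im=w['image'];hsv=cv2.cvtColor(im,cv2.COLOR_RGB2HSV)
red=((hsv[...,1]>150)&((hsv[...,0]<8)|(hsv[...,0]>172))&(hsv[...,2]>120)).astype(np.uint8)
n,l,st_,c=cv2.connectedComponentsWithStats(red)
for i in range(1,n):
  if st_[i,4]>40: print('red',c[i],st_[i],px2w(w,*c[i],.073))
print('need/.5',(np.r_[s2w(-.09,.095),.1]-s['position'])/.5)
E
```

```text
18.4 [0.4613 0.3261 0.3056] -8.052250279189034 0.00046342457149538995 [-0.1385 -0.0414 -0.1957]
[0.4741 0.4085 0.4625] [([0.5261, 0.3093, 0.0263], 0.74)]
red [282.2919 171.8946] [269 159  28  27 579] [0.4636 0.3238 0.073 ]
need/.5 [-0.0001 -0.0039 -0.4111]
```

Position agrees to within 3 mm. I descend to just above the button.

Request:
step_arm(motion=[0, 0.002, -0.004, -0.08, 0, 0, 0.002, -0.004, -0.18, 0, 0, 0.002, -0.004, -0.28, 0, 0, 0.002, -0.004, -0.36, 0, 0, 0.002, -0.004, -0.41, 0])

```text
t: 19.0
position: [0.4613, 0.3206, 0.0976]
ee_rot: [0.753, 0.658, -0.003, -0.0]
wrist_force: [0.8, 0.3, -0.0]
finger_gap: 0.0007
grip_force: 0.0
```

Request:
step_arm(motion=[0, 0, 0, -0.02, 0, 0, 0, 0, -0.03, 0, 0, 0, 0, -0.04, 0, 0, 0, 0, -0.05, 0, 0, 0, 0, -0.054, 0])

```text
t: 19.5
position: [0.4634, 0.3226, 0.075]
ee_rot: [0.753, 0.657, 0.001, 0.0]
wrist_force: [-2.8, -2.2, 8.9]
finger_gap: 0.0001
grip_force: 4.5
```

Request:
step_arm(motion=[0, 0, 0, -0.003, 0, 0, 0, 0, -0.006, 0, 0, 0, 0, -0.009, 0, 0, 0, 0, -0.012, 0, 0, 0, 0, -0.013, 0])

```text
t: 20.0
position: [0.4635, 0.3227, 0.0682]
ee_rot: [0.753, 0.657, 0.001, 0.0]
wrist_force: [0.7, -0.9, 2.7]
finger_gap: 0.0005
grip_force: 1.2
```

```bash
python3 - <<'E'
from h import *
s=env.sense();print(s['position'],s['wrist_force'])
b=viewer.capture('side');print([(d['point'],d['p']) for d in viewer.boxes_of(b,'brake_grip')],s2w(.102,0),s2w(-.02,0))
E
```

```text
[0.4635 0.3227 0.0682] [ 0.7365 -0.8515  2.6737]
[] [0.6385 0.2038] [0.5177 0.2204]
```

The force dropped from 8.9 to 2.7 N at about 7 mm of travel, so the lever is freed. I hold briefly, then lift clear.

Request:
step_arm(motion=[0, 0, 0, 0, 0, 0, 0, 0, 0, 0, 0, 0, 0, 0, 0, 0, 0, 0, 0.01, 0, 0, 0, 0, 0.03, 0])

```text
t: 20.6
position: [0.4618, 0.322, 0.0822]
ee_rot: [0.754, 0.657, -0.002, -0.0]
wrist_force: [0.2, 1.1, -0.5]
finger_gap: 0.0003
grip_force: 0.0
```

Request:
step_arm(motion=[0, 0, 0, 0.06, 0, 0, 0, 0, 0.14, 0, 0, 0, 0, 0.24, 0, 0, 0, 0, 0.34, 0, 0, 0, 0, 0.44, 0])

```text
t: 21.1
position: [0.4618, 0.322, 0.3052]
ee_rot: [0.753, 0.657, -0.001, -0.0]
wrist_force: [-0.1, 0.1, -0.6]
finger_gap: 0.0005
grip_force: 0.0
```

Request:
step_arm(motion=[0, -0.1, -0.1, 0, 0, 0, -0.15, -0.2, 0, 0, 0, -0.15, -0.3, 0, 0, 0, -0.15, -0.4, 0, 0, 0, -0.15, -0.45, 0, 0])

```text
t: 21.6
position: [0.3862, 0.096, 0.3033]
ee_rot: [0.753, 0.658, -0.0, 0.0]
wrist_force: [0.9, -0.9, 0.5]
finger_gap: 0.0002
grip_force: 0.0
```

```bash
python3 - <<'E'
from h import *
s=env.sense();print(s['t'],s['position'],s['wrist_force'])
b=viewer.capture('side');a=viewer.capture('top')
cv2.imwrite('pics/end.png',np.hstack([cv2.resize(b['image'],(400,400)),cv2.resize(a['image'][90:260,90:370],(400,400))])[:,:,::-1])
E
```

```text
21.6 [0.3862 0.096  0.3033] [ 0.94   -0.9385  0.4644]
```

View pics/end.png

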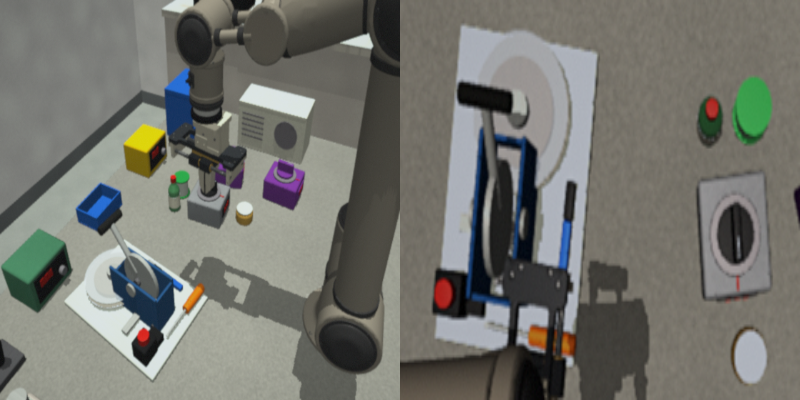

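The lever is back at rest over the reel, the button is up, the knob points at its mark, and the bystanders have not moved. I hand the job in.

```bash
python3 -c "
from h import *
print(workorder.sign_off())"
```

```text
the job is handed in; nothing more can be done
None
```

I handed the job in at about 22 s. I pulled the brake to about 15.6 N and the ratchet held it, turned the knob back to its zero stop, and pressed the button to free the lever; the last pictures show lever, button and bystanders in place, but sign-off gave no verdict.

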